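Shut the lever tap on the lab bench

ROBOT

A 7-joint arm with a two-finger parallel gripper is mounted at the origin on the work surface. World frame = base frame: x ahead of the robot, y to its left, z up, the work surface at z = 0. Lengths are in m, angles in degrees, forces in N, time in s.
With the tool pointing down it reaches from about 0.425 to 0.875 m from the base axis. Payload 4.7 kg.
Tool frame: the origin (TCP) lies between the finger pads; the fingertips stand env.finger_overhang ahead of it and the grasp point (between the pads) lies 5 mm behind it (env.finger_overhang is the distance from the TCP to the fingertips, in m); z points along the fingers, y is the line along which they close (so a half turn about z gives the same grasp; the last joint's range is limited). The gripper opens to 87 mm and grips with 3 to 60 N. Pads are 19 mm wide; open, the fingers measure 117 mm over their backs; the gripper's body (75 mm by 190 mm) begins 51 mm behind the grasp point.
Start: joints at [70.537, 18.392, -4.016, 83.108, 1.295, 78.541, -3.26], TCP at [0.225, -0.61, 0.237] pointing down, gripper open.
Joint ranges: [-163.93, 163.93], [-17.29, 119.83], [-79.2, 71.16], [3.27, 140.29], [-89.18, 269.18], [5.43, 117.66], [-154.24, 154.24]. Speed limits (degrees/s): [147.25, 147.25, 180, 180, 180, 180, 180].

INTERFACE

Orientations are given as [roll, pitch, yaw] about the fixed x, y, z axes, in that order (R = Rz(yaw) Ry(pitch) Rx(roll)).
In Python, from cell import telemetry, eyes, env, models gives the robot as it stands. The module is installed in compiled form; this text tells all that it offers.
- The arm moves only by the tool drive_tool, never from a script. Its arguments are lists of equal length, an entry for each row: "angular": the turn, a rotation vector about the tool's x, y, z in rad, a list of three; "delta_pos": the shift along the tool's x, y, z in cm, a list of three; "gripper": the finger opening in cm, from 0 to 8.7. A call has 1 to 20 rows; each row shifts and turns the commanded pose from where the row before left it, along the tool's axes as they then stand; what a row does not reach is not made up. A row lasts 1/10 s, in which the tool goes at most 50 mm and 8.59 degrees, less where a joint would pass 70% of its speed; a pose out of reach is approached as far as the arm can. A call with a gripper value outside its range is refused whole. The fingers move at their own pace and stop on an object; "squeeze" is the grip in N (left out, the last holds). Time passes only in rows, so rows that do not move let the fingers close. It gives the time, the measured TCP pose, the force, the opening and the grip force at its end, in the units of the state.
- telemetry.get_obs(): the state, without advancing time (a new reading comes with each control period).
- eyes.read_camera(name): name is "scene" or "top" or "wrist"; returns a dict with "pixels" (420x560x3 uint8, red, green, blue), "mtx" (3x3 intrinsics, pixels), "origin" and "orientation" of the camera in the world. Camera axes: x right, y down, z forward; pixel columns grow to the right and rows downward; lengths in m; the calibration is good to about 2 mm. A picture is of the moment at which its call begins. There is no depth.
- env.sign_off(): hands the job in; it is judged then, once.
Trained networks look in a picture, given as the dict that the camera call returned (one of the last four; its "shot" number tells which), for a name from the list of things; names that differ only in an ending like _2 or _b are one class to them, and where a whole thing is asked for, a point or a joint stands for the part that bears it (a point fixed in the world has none). Each returns a list of dicts, best first, with "p" (0 to 1); they miss things now and then, are a little off and sometimes report something else, mostly with a low value. They report only what shows in the picture. A call takes as long as a camera call. They do not tell look-alikes from the thing itself.
- models.search_frame(picture, target): "centre" ([column, row] in pixels, amid what is visible of it).
- models.cut_out(picture, target): "pixels" (420x560 bool, what is visible of it) and "centre" ([column, row] in pixels, amid what is visible of it).
The state is a dict: "time_s": time; "qpos": joint angles; "joint_velocities": joint speeds; "effort": joint torques, N m; "tool_pos": TCP position; "tool_rot": TCP orientation; "force": force on the tool from outside, world axes, zero at the start; "wrist_torque": the same for the moment, N m; "grip_width": finger opening in m; "grasp_force": force on a finger pad.
Only numpy, scipy, OpenCV 4.12 (cv2) and the standard library are available. Lean on these libraries where they do the work, as an engineer would, in place of code of your own. Each camera call takes 0.05 s, during which the arm holds its last target. There are 200 camera calls.

TASK

Two gas taps stand on the bench and both are open. Shut the one with the long one-sided lever: turn its lever clockwise, seen from above, all the way to its stop, so that it lies across its nozzle. Leave the other tap, with the short crossbar handle, as it is.

Things in the scene. Friction and masses are not known exactly. Their poses are not given: they have to be found in the camera images.
- lever_tap: Turret of the tap to shut: grey column fixed to the bench, foot 72 mm across, steel hose nozzle 22 mm thick out 64 mm along its -x at 66 mm height. Origin on the bench on the column's axis, z up; the lever turns about this z. Hub 26 mm across, top at 133 mm. Lever: bar to one side, centre line at 116 mm height; its white sleeve, 12 mm wide and 20 mm tall, lies 33 to 95 mm from the axis.
- lever (a joint): Angle of that lever, rad. 0 = shut: lever points along the turret's +y, square to the nozzle. 1.571 = open: it points along the turret's -x, right above the nozzle. Grows counter-clockwise seen from above, so shutting is clockwise. Stops at 0 and 1.571; held by friction (0.12 N m), stays where it is left. Starts open or mostly open, 1.0 to 1.55.
- tee_tap: The other tap, to be left alone: the same grey turret and nozzle, but on top a short white crossbar, 60 mm long, 12 mm wide, 20 mm tall, centred on the axis at 116 mm height. Origin on the bench under its column, z up, nozzle along -x.
- tee_end (a point): The middle of one end face of that crossbar, 30 mm from its axis and 116 mm above the bench.
Mind the look-alikes: they are no part of the job. Leave any purple or turquoise look-alike of the lever_tap alone.

How it is judged (in metres and radians):
At the end, for the whole second after the job is handed in: The lever of the long-lever tap is at rest within 0.18 rad (10 degrees) of its shut stop, and the crossbar of the other tap has not been turned (its end within 10 mm of where it was) (value of joint lever below 0.18 rad and velocity of joint lever between -0.05 and 0.05 rad/s and distance of tee_end from where it was at the start of the episode below 0.01 m); the robot touches nothing.
It fails at once if the crossbar tap is turned (its end moves more than 10 mm) (distance of tee_end from where it was at the start of the episode above 0.01 m).
It also fails if it takes over 32 s, if anything falls off the work surface, if the arm or the gripper's body presses on something with over 40 N, if the wrist force passes 120 N, or if a joint passes its speed limit or range.

## Working session

There is one attempt and no reset: what is moved stays moved. The work goes in short steps, Python scripts to look and compute and a tool call to move; the robot and the scene stay as the last step left them, time stands still between calls to the robot, and variables do not carry over. Pictures are saved under pics/ and viewed, at most 10 in all, crops included, and the job is handed in when it is done.

Besides the shell and the picture viewer there is one more tool, called as name(argument=value, ...) on one line, values as JSON. drive_tool: Moves the arm, as the interface text tells. Its arguments: {"type":"object","properties":{"angular":{"type":"array","items":{"type":"array","items":{"type":"number"}}},"delta_pos":{"type":"array","items":{"type":"array","items":{"type":"number"}}},"gripper":{"type":"array","items":{"type":"number"}},"squeeze":{"type":"number"}},"required":["angular","delta_pos","gripper"]}

```bash
mkdir -p pics; python3 - <<'E'
from cell import telemetry, eyes, env, models
import cv2,numpy as np,pickle
ims=[]
for n in ["top","scene"]:
    p=eyes.read_camera(n)
    for t in ["lever_tap","lever","tee_tap","tee_end"]:
        print(n,t,[(np.round(d["centre"]),round(d["p"],2)) for d in models.search_frame(p,t)])
    print(p["mtx"],p["origin"],p["orientation"])
    pickle.dump(p,open(f"pics/{n}.pkl","wb"))
    cv2.imwrite(f"pics/{n}0.png",p["pixels"][:,:,::-1])
o=telemetry.get_obs();print(o["tool_pos"],o["tool_rot"],o["force"],env.finger_overhang,o["time_s"])
E
```

```text
top lever_tap [(array([413., 224.]), 0.67), (array([329., 149.]), 0.59), (array([324., 245.]), 0.56)]
top lever [(array([329., 262.]), 0.92), (array([316., 144.]), 0.71), (array([162., 236.]), 0.31)]
top tee_tap [(array([162., 234.]), 0.74)]
top tee_end [(array([146., 229.]), 0.71)]
[[465.05531347   0.         282.61623638]
 [  0.         465.05531347 201.02726105]
 [  0.           0.           1.        ]] [ 0.542861   -0.02399217  0.89076757] [-173.86418401   -1.71899518  -88.69946597]
scene lever_tap [(array([281., 173.]), 0.94), (array([222., 212.]), 0.7), (array([224., 137.]), 0.62)]
scene lever [(array([228., 128.]), 0.81), (array([223., 202.]), 0.75), (array([290., 148.]), 0.58)]
scene tee_tap [(array([379., 278.]), 0.94)]
scene tee_end [(array([384., 257.]), 0.91)]
[[400.87765926   0.         274.92385199]
 [  0.         400.87765926 209.15844654]
 [  0.           0.           1.        ]] [0.92837298 0.28381513 0.76568887] [-1.47535362e+02  6.53989500e-02  1.39301751e+02]
[ 0.22520142 -0.60976469  0.23656757] [1.79996219e+02 2.14642094e-03 2.02716765e+01] [ 1.04749343 -0.37720617  0.09558824] 0.014 0.5
```

View pics/top0.png

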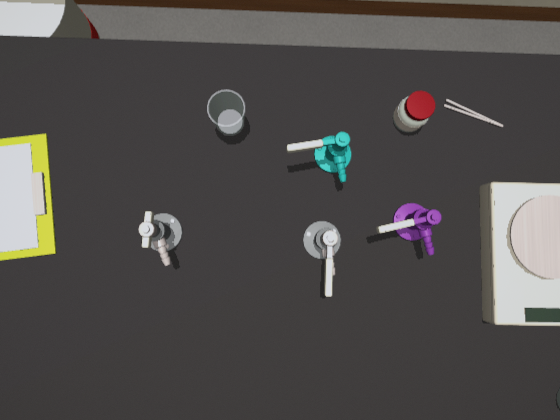

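View pics/scene0.png

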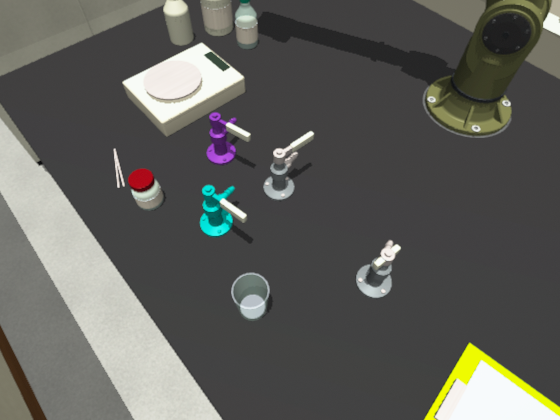

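```bash
cat >h.py <<'E'
import numpy as np
from scipy.spatial.transform import Rotation as R
def ray(p,uv,z):
    d=R.from_euler('xyz',p["orientation"],degrees=True).as_matrix()@np.linalg.inv(p["mtx"])@[*uv,1]
    return p["origin"]+d*(z-p["origin"][2])/d[2]
E
python3 - <<'E'
from h import *
import pickle,cv2
t=pickle.load(open("pics/top.pkl","rb"));s=pickle.load(open("pics/scene.pkl","rb"))
for n,p,uv,z in [("foot",t,(322,240),0),("hub",t,(330,238),.133),("tip",t,(329,295),.126),("sleevestart",t,(330,250),.126),("teehub",t,(147,229),.133),("teefoot",t,(163,232),0),
 ("purpletip",t,(380,230),.126),("purplehub",t,(433,217),.133),("foot s",s,(279,187),0),("hub s",s,(280,154),.133),("tip s",s,(312,136),.126)]:
    print(n,ray(p,uv,z).round(4))
c=t["pixels"][200:320,270:390,::-1];cv2.imwrite("pics/c.png",cv2.resize(c,(600,600),interpolation=2))
E
```

```text
foot [ 0.5662 -0.1257  0.    ]
hub [ 0.5662 -0.1235  0.133 ]
tip [ 0.4741 -0.1239  0.126 ]
sleevestart [ 0.5468 -0.1247  0.126 ]
teehub [0.5738 0.1731 0.133 ]
teefoot [0.5742 0.1773 0.    ]
purpletip [ 0.5816 -0.2073  0.126 ]
purplehub [ 0.6048 -0.2936  0.133 ]
foot s [ 0.564  -0.1266  0.    ]
hub s [ 0.5712 -0.1166  0.133 ]
tip s [ 0.4825 -0.1141  0.126 ]
```

View pics/c.png

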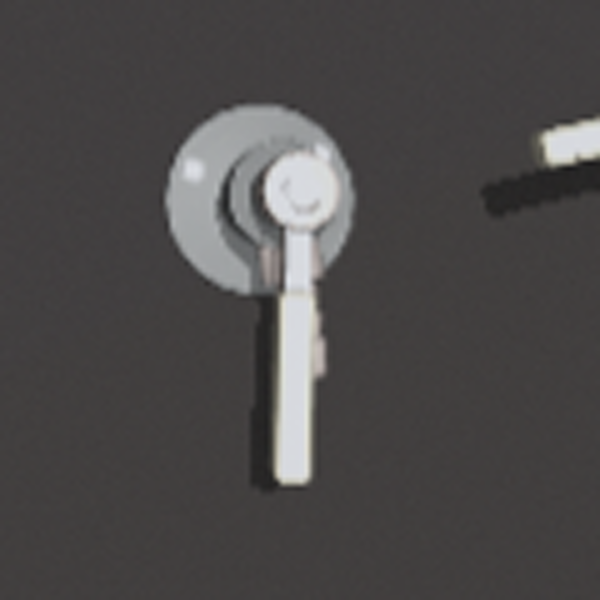

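drive_tool(delta_pos=[[2.76,-2.19,0],[2.76,-2.19,0],[2.76,-2.19,0],[2.76,-2.19,0],[2.76,-2.19,0],[2.76,-2.19,0],[2.76,-2.19,0],[2.76,-2.19,0],[2.76,-2.19,0],[2.76,-2.19,0],[2.76,-2.19,0],[2.76,-2.19,0],[2.76,-2.19,0],[2.76,-2.19,0],[2.76,-2.19,0],[0,0,0],[0,0,0]], angular=[[0,0,0],[0,0,0],[0,0,0],[0,0,0],[0,0,0],[0,0,0],[0,0,0],[0,0,0],[0,0,0],[0,0,0],[0,0,0],[0,0,0],[0,0,0],[0,0,0],[0,0,0],[0,0,0],[0,0,0]], gripper=[0,0,0,0,0,0,0,0,0,0,0,0,0,0,0,0,0], squeeze=10)

```text
time_s: 2.2
tool_pos: [0.5, -0.1575, 0.2366]
tool_rot: [180.0, 0.0, 20.4]
force: [-0.1, -1.1, -0.1]
grip_width: 0.0004
grasp_force: 0.0
```

drive_tool(delta_pos=[[0,0,2.5],[0,0,2.5],[0,0,2.5],[0,0,2.0],[0,0,1.5],[0,0,1.0],[0,0,0]], angular=[[0,0,0],[0,0,0],[0,0,0],[0,0,0],[0,0,0],[0,0,0],[0,0,0]], gripper=[0,0,0,0,0,0,0])

```text
time_s: 2.9
tool_pos: [0.4988, -0.1586, 0.1154]
tool_rot: [-179.9, 0.1, 20.2]
force: [-0.3, -0.1, 0.6]
grip_width: 0.0002
grasp_force: 0.0
```

```bash
python3 - <<'E'
from cell import eyes
import cv2,numpy as np
a=eyes.read_camera("scene")["pixels"][80:260,180:420,::-1];b=eyes.read_camera("wrist")["pixels"][:,:,::-1]
cv2.imwrite("pics/d.png",np.hstack([cv2.resize(a,(400,300)),cv2.resize(b,(400,300))]))
# arc plan: world -> tool increments
c=np.array([.567,-.124]);r=.0725
ang=np.radians(np.linspace(205,108,17));P=c+r*np.c_[np.cos(ang),np.sin(ang)]
P=np.vstack([[.5,-.1575],P]);D=np.diff(P,axis=0)*100;y=np.radians(20.4)
print(P.round(3).tolist());print(np.c_[D@[np.cos(y),np.sin(y)],D@[np.sin(y),-np.cos(y)]].round(2).tolist())
E
```

```text
[[0.5, -0.158], [0.501, -0.155], [0.498, -0.148], [0.496, -0.14], [0.495, -0.133], [0.495, -0.125], [0.495, -0.117], [0.496, -0.11], [0.498, -0.102], [0.501, -0.095], [0.504, -0.088], [0.508, -0.082], [0.513, -0.076], [0.518, -0.07], [0.524, -0.065], [0.531, -0.061], [0.537, -0.058], [0.545, -0.055]]
[[0.22, -0.22], [-0.02, -0.77], [0.06, -0.76], [0.14, -0.75], [0.22, -0.73], [0.3, -0.71], [0.37, -0.67], [0.44, -0.63], [0.5, -0.58], [0.56, -0.52], [0.61, -0.46], [0.66, -0.39], [0.7, -0.32], [0.73, -0.25], [0.75, -0.17], [0.76, -0.09], [0.77, -0.01]]
```

View pics/d.png

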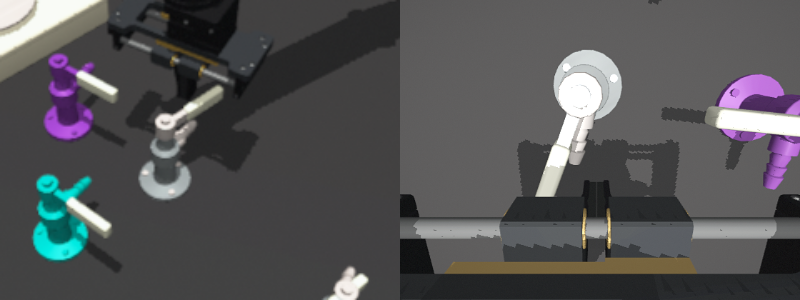

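The picture shows the closed fingers beside the lever on its -y side: right of the lever in the wrist view, about (595,230) against (550,180). I'll push it round the arc.

drive_tool(delta_pos=[[0.22,-0.22,0],[0,-0.77,0],[0.06,-0.76,0],[0.14,-0.75,0],[0.22,-0.73,0],[0.3,-0.71,0],[0.37,-0.67,0],[0.44,-0.63,0],[0.5,-0.58,0],[0.56,-0.52,0],[0.61,-0.46,0],[0.66,-0.39,0],[0.7,-0.32,0],[0,0,0]], angular=[[0,0,0],[0,0,0],[0,0,0],[0,0,0],[0,0,0],[0,0,0],[0,0,0],[0,0,0],[0,0,0],[0,0,0],[0,0,0],[0,0,0],[0,0,0],[0,0,0]], gripper=[0,0,0,0,0,0,0,0,0,0,0,0,0,0])

```text
time_s: 4.4
tool_pos: [0.5193, -0.0695, 0.1164]
tool_rot: [-179.9, -0.0, 20.4]
force: [-0.3, -0.7, -0.2]
grip_width: 0.0004
grasp_force: 0.0
```

```bash
python3 - <<'E'
from cell import eyes
import cv2,numpy as np
a=eyes.read_camera("scene")["pixels"][80:260,180:420,::-1];b=eyes.read_camera("wrist")["pixels"][:,:,::-1]
cv2.imwrite("pics/e.png",np.hstack([cv2.resize(a,(400,300)),cv2.resize(b,(400,300))]))
E
```

```text
(no output)
```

View pics/e.png

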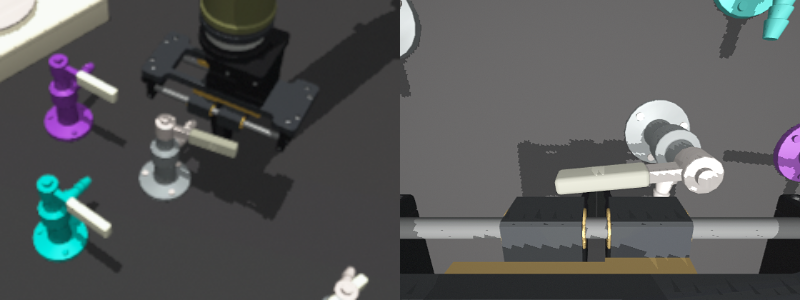

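The lever has swung most of the way: in the wrist view its sleeve lies across, in front of the fingers, at about (600,180). I'll continue in small steps toward the stop.

drive_tool(delta_pos=[[0.5,-0.15,0],[0.5,-0.12,0],[0.5,-0.08,0],[0,0,0]], angular=[[0,0,0],[0,0,0],[0,0,0],[0,0,0]], gripper=[0,0,0,0])

```text
time_s: 4.9
tool_pos: [0.532, -0.0622, 0.1165]
tool_rot: [-180.0, -0.0, 20.3]
force: [-0.2, -1.0, -0.2]
grip_width: 0.0005
grasp_force: 0.2
```

drive_tool(delta_pos=[[0.3,-0.02,0],[0,0,0]], angular=[[0,0,0],[0,0,0]], gripper=[0,0])

```text
time_s: 5.1
tool_pos: [0.5344, -0.0612, 0.1165]
tool_rot: [-180.0, -0.0, 20.3]
force: [-0.5, -0.1, 0.4]
grip_width: 0.0003
grasp_force: 0.4
```

drive_tool(delta_pos=[[0.3,0,0],[0,0,0]], angular=[[0,0,0],[0,0,0]], gripper=[0,0])

```text
time_s: 5.3
tool_pos: [0.5358, -0.0608, 0.1164]
tool_rot: [-180.0, 0.2, 20.2]
force: [-3.8, -1.4, 3.1]
grip_width: 0.0004
grasp_force: 2.6
```

drive_tool(delta_pos=[[0.3,0.05,0],[0,0,0]], angular=[[0,0,0],[0,0,0]], gripper=[0,0])

```text
time_s: 5.5
tool_pos: [0.5361, -0.0608, 0.1162]
tool_rot: [-179.9, 0.5, 20.2]
force: [-13.3, -1.7, 9.2]
grip_width: 0.0005
grasp_force: 6.4
```

```bash
python3 - <<'E'
from cell import eyes
import cv2,numpy as np
a=eyes.read_camera("scene")["pixels"][80:260,180:420,::-1];b=eyes.read_camera("wrist")["pixels"][:,:,::-1]
cv2.imwrite("pics/f.png",np.hstack([cv2.resize(a,(400,300)),cv2.resize(b,(400,300))]))
E
```

```text
(no output)
```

View pics/f.png

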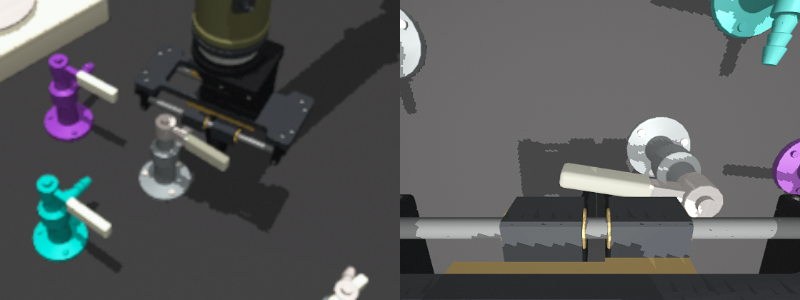

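Contact force rose to about 13 N while the tool stopped moving, and the lever lies across, so it is at its stop. I'll back off and lift.

drive_tool(delta_pos=[[-0.8,0,0],[-1.5,0,0],[-1.5,0,0],[0,0,-2],[0,0,-3],[0,0,-4],[-4,4,-3],[-2,4,0],[0,4,0],[0,4,0],[0,4,0],[0,0,0],[0,0,0]], angular=[[0,0,0],[0,0,0],[0,0,0],[0,0,0],[0,0,0],[0,0,0],[0,0,0],[0,0,0],[0,0,0],[0,0,0],[0,0,0],[0,0,0],[0,0,0]], gripper=[0,0,0,0,0,0,0,0,0,0,0,0,0])

```text
time_s: 6.9
tool_pos: [0.5229, -0.2703, 0.2295]
tool_rot: [-179.9, -0.1, 20.2]
force: [0.4, 1.2, 0.3]
grip_width: 0.0005
grasp_force: 0.0
```

```bash
python3 - <<'E'
from cell import eyes
import cv2
cv2.imwrite("pics/g.png",cv2.resize(eyes.read_camera("top")["pixels"][130:320,120:450,::-1],(792,456),interpolation=2))
E
```

```text
(no output)
```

View pics/g.png

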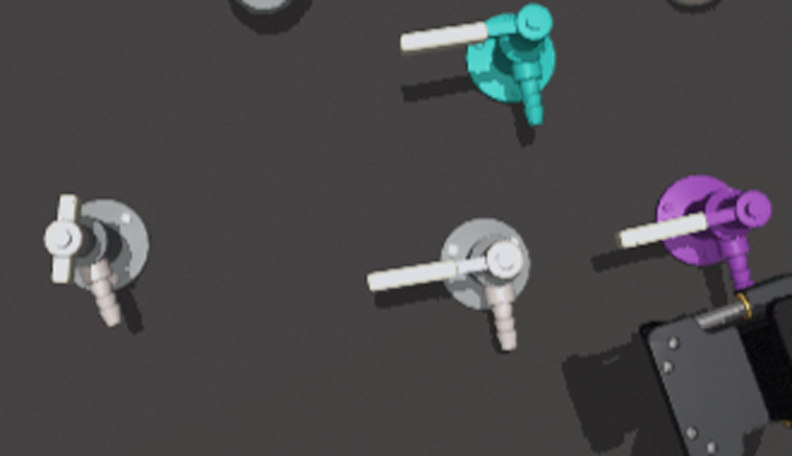

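The lever points left, from the hub at (505,260) to its tip at (370,282), square to the nozzle. The crossbar tap and the look-alikes are unmoved, and the arm is clear of everything.

```bash
python3 -c "
from cell import env
print(env.sign_off())"
```

```text
the job is handed in; nothing more can be done
None
```

The long-lever tap is shut: its lever is against the stop and lies across the nozzle. The crossbar tap and the look-alikes were left as they were, and the job is handed in; no verdict was shown.

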